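# Slide the melting pot under the guide and hold the probe in it

### The arm

A 7-joint arm with a two-finger parallel gripper is mounted at the origin on a cart in front of the work surface, level with it; the furniture and walls round the work are solid. World frame = base frame: x ahead of the robot, y to its left, z up, the work surface at z = 0. Lengths are in m, angles in degrees, forces in N, time in s.
With the tool pointing down it reaches from about 0.35 to 0.9 m from the base axis. Payload 19.9 kg.
Tool frame: the origin (TCP) lies between the finger pads; the fingertips stand 11 mm ahead of it and the grasp point (between the pads) lies 8 mm behind it (manip.nose_length is the distance from the TCP to the fingertips, in m); z points along the fingers, y is the direction in which the jaws open and shut (so a half turn about z gives the same grasp; the last joint's range is limited). The gripper opens to 85 mm and grips with 20 to 120 N. Pads are 22 mm wide; open, the fingers measure 114 mm over their backs; the gripper's body (76 mm by 85 mm) begins 54 mm behind the grasp point. The pads swing forward as they close: fully open they stand 13 mm farther back than shut.
Start: joints at [-77.664, 23.915, -0.59, 92.452, 0.269, 63.638, -3.037], TCP at [0.159, 0.604, 0.242] pointing down, gripper open.
Joint ranges: [-161.28, 161.28], [-22.2, 115.67], [-73.04, 71.86], [3.21, 147.25], [-68.34, 248.33], [10.77, 114.83], [-161.83, 161.83]. Speed limits (degrees/s): [108.29, 108.29, 136.94, 136.94, 172.46, 172.46, 172.46].

### API

Orientations are given as [roll, pitch, yaw] about the fixed x, y, z axes, in that order (R = Rz(yaw) Ry(pitch) Rx(roll)).
In Python, from workcell import manip gives the robot as it stands.
- The arm moves only by the shell command python3 -m creep 'ROWS' [FORCE]. ROWS is text: rows parted by semicolons, each of 5 numbers parted by spaces: the shift along the tool's x, y, z in m, then the turn about the tool's z in rad, then the closure in counts, from 0 (fully open) to 255 (shut). In form: tx ty tz spin gripper; .... A call has 1 to 5 rows; each row is the pose to reach, as a shift and turn from the pose commanded when the call began, along the tool's axes at that moment; what a row does not reach only later rows make up. A row lasts 1/12 s, in which the tool goes at most 41.7 mm and 7.16 degrees, less where a joint would pass 70% of its speed; a pose out of reach is approached as far as the arm can. A call with a gripper value outside its range is refused whole. The fingers move at their own pace and stop on an object; FORCE is the grip in N (left out, the last holds). Time passes only in rows, so rows that repeat a pose let the fingers close. It gives the time, the measured TCP pose, the force and the opening at its end, in the units of the state.
- manip.read_state(): the state, without advancing time (a new reading comes with each control period).
- manip.read_camera(name): name is "side" or "top" or "wrist"; returns a dict with "frame" (384x512x3 uint8, red, green, blue), "depth" (384x512 float32, m along the optical axis (not along the pixel's ray), 0 where there is no reading), "mtx" (3x3 intrinsics, pixels), "dist" ([k1, k2, p1, p2, k3] as OpenCV has them; the pictures are not rectified), "T" (4x4, takes a point from camera to world coordinates); the wrist camera has in their place "tool_from_camera" (4x4, takes a point from camera to tool coordinates, whose origin is the TCP and whose axes are the flange's). Camera axes: x right, y down, z forward; pixel columns grow to the right and rows downward; lengths in m; the calibration is good to about 2 mm. A picture is of the moment at which its call begins: read the wrist's pose just before it.
- manip.sign_off(): hands the job in, once; it reports no verdict.
The state is a dict: "clock": time; "joint_pos": joint angles; "joint_velocities": joint speeds; "joint_efforts": joint torques, N m; "ee_pos": TCP position; "tool_rot": TCP orientation; "contact_force": force on the tool from outside, world axes, zero at the start; "moment": the same for the moment, N m; "width": finger opening in m.
Only numpy, scipy, OpenCV 4.12 (cv2) and the standard library are available. Lean on these libraries where they do the work, as an engineer would, in place of code of your own. Each camera call takes 0.05 s, during which the arm holds its last target. There are 200 camera calls.

### The job

Set up the small steel melting pot for its temperature check: slide it along the black board, never lifting it, until it stands inside the yellow ring under the drilled guide arm. Then take the blue-handled probe out of its rest and lower its rod straight down through the guide hole, touching neither the guide nor the pot, until the red band on the rod is level with the guide's top face. Finish there, still holding the probe still and centred in the hole, and leave the other things where they are.

Things in the scene. Friction and masses are not known exactly. Their poses are not given: they have to be found in the camera images.
- station: Fixed black board 130 x 320 x 4 mm (its x, y, z), middle at x +4 mm; origin under the yellow ring's centre, on the table; x points away from the robot. White rings at y +110 and -110 mm. A post (14 mm thick, 88 high) at x +55 mm carries the aluminium guide arm: a 44 x 44 mm drilled plate over the yellow ring, 66 to 78 mm above the table, on a 24 mm wide bar.
- ring_mark (a point): Centre of the yellow ring on the board's top face (4 mm above the table), straight below the guide hole. The ring is 82 mm across; the pot stands in it when their centres agree within 10 mm.
- guide_hole (a point): Centre of the guide hole's upper mouth, on the top face of the guide plate, 78 mm above the table. The hole is upright, 22 mm wide, 12 mm deep, open at both ends.
- pot: Loose open steel pot, 62 mm wide, 42 high, about 0.3 kg, floor 4 thick, wall 3. Origin at the centre of its underside, z up. Its handle runs along its -x, 36 mm above the underside, to 155 mm from the origin; round wooden sleeve 13 mm thick from 95 to 155 mm. It starts near one of the white rings, handle towards the robot, and passes freely below the guide.
- pot_grip (a point): Middle of the pot's wooden handle sleeve, on its centre line, 125 mm from the pot's axis along the pot's -x and 36 mm above its underside; axes as the pot's. Grasp it from above, fingers closing along the pot's y.
- rest: Fixed upright rest for the probe: base disc 72 mm wide, 9 mm high, with a grey tube 25 mm thick and 100 mm high, bore 14 mm. Origin at the centre of its underside.
- probe: Loose probe, 153 mm long, about 80 g, upright in the rest. Its z runs up from the tip: steel rod 8 mm thick from 0 to 90 mm, with a red band from 52 to 64 mm; steel collar 24 mm wide from 90 to 95 mm, which sits on the rest's tube; round blue handle 18 mm thick from 95 to 153 mm. Origin at the tip, 10 mm above the table at the start.
- probe_tip (a point): Tip of the probe's rod (the probe's origin).
- probe_band (a point): Middle of the red band, on the rod's axis, 58 mm above the tip. The band is 12 mm high.
- probe_grip (a point): Middle of the blue handle's grip, on its axis, 125 mm above the tip.
- heat_sink_2: Finned aluminium heat sink, 45 x 45 x 18 mm, standing near the white ring that the pot does not use; to be left alone. Origin at the centre of its underside.
- tape_red: Roll of red tape, 62 mm wide, 21 mm high; to be left alone. Origin at its underside.
- tape_black: Roll of black tape, 64 mm wide, 19 mm high; to be left alone. Origin at its underside.
- solder_spool: Spool of solder with green flanges, 55 x 78 x 36 mm; to be left alone. Origin at its underside.
There are look-alikes about, which are no part of the job. There is more than one size of the pot; the job needs the larger.

How it is judged (in metres and radians):
On the way, in this order (a step that is already met when the one before it is completed fails the run):
1. the pot stands inside the yellow ring (horizontal distance between pot and ring_mark below 0.01 m and height (world z) of pot below 0.007 m and angle between pot's own z axis and vertical below 0.05 rad), for 0.2 s.
2. the probe's tip is in the guide hole (horizontal distance between probe_tip and guide_hole below 0.007 m and z of probe_tip in the frame of guide_hole between -0.058 and 0 m).
At the end, for the whole second after the job is handed in: The pot stands on the board within 10 mm of the yellow ring's centre; the gripper alone holds the probe still, its rod through the guide, band and tip within 4.5 mm of the hole's axis, the band's middle within 7 mm of the guide's top face, touching neither guide nor pot (all of step 1 and horizontal distance between each of probe_tip, probe_band and guide_hole below 0.0045 m and z of probe_band in the frame of guide_hole between -0.007 and 0.007 m and contact force between the fingers and probe above 0.5 N and contact force between probe and station below 0.1 N and contact force between probe and pot below 0.1 N and linear speed of probe below 0.02 m/s); the arm keeps its last pose, push and grip.
It fails at once if the probe touches the guide or the board (contact force between probe and station above 0.3 N).
It fails at once if the probe touches the pot (contact force between probe and pot above 0.3 N).
It fails at once if the pot is lifted or tipped (height (world z) of pot above 0.014 m or angle between pot's own z axis and vertical above 0.2 rad).
It fails at once if a thing that should be left alone is moved more than 20 mm (distance of any of heat_sink_2, tape_red, tape_black, solder_spool from where it was at the start of the episode above 0.02 m).
It also fails if it takes over 58 s, if anything falls off the work surface, if the arm or the gripper's body presses on something with over 40 N, if the wrist force passes 120 N, or if a joint passes its speed limit or range.

## Working session

There is one attempt and no reset: what is moved stays moved. The work goes in short steps, Python scripts to look and compute and a shell command to move; the robot and the scene stay as the last step left them, time stands still between calls to the robot, and variables do not carry over. Pictures are saved under pics/ and viewed, about 8 in all and at most 12, crops included, and the job is handed in when it is done.

```bash
mkdir -p pics; ls
cat > h.py <<'E'
import numpy as np, cv2
from workcell import manip
from scipy.spatial.transform import Rotation as R
def cam(n):
    s=manip.read_state(); c=manip.read_camera(n)
    if n=="wrist":
        T=np.eye(4); T[:3,:3]=R.from_euler('xyz',s['tool_rot'],degrees=True).as_matrix(); T[:3,3]=s['ee_pos']
        c['T']=T@c['tool_from_camera']
    return c
def save(c,name,sc=1.5625,box=None):
    f=c['frame'][:,:,::-1]
    if box: f=f[box[1]:box[3],box[0]:box[2]]
    cv2.imwrite('pics/'+name,cv2.resize(f,None,fx=sc,fy=sc,interpolation=cv2.INTER_CUBIC))
def ray(c,uv):
    p=cv2.undistortPoints(np.array(uv,float).reshape(-1,1,2),c['mtx'],c['dist'])[:,0]
    d=np.c_[p,np.ones(len(p))]@c['T'][:3,:3].T
    return c['T'][:3,3],d
def plane(c,uv,z):
    o,d=ray(c,uv); return o+d*((z-o[2])/d[:,2:])
def pts(c,uv):
    uv=np.array(uv).astype(int).reshape(-1,2); o,d=ray(c,uv); z=c['depth'][uv[:,1],uv[:,0]]
    return o+d*z[:,None]
def tri(c1,a,c2,b):
    o1,d1=ray(c1,[a]);o2,d2=ray(c2,[b]);d1=d1[0];d2=d2[0]
    s=np.linalg.lstsq(np.c_[d1,-d2],o2-o1,rcond=None)[0]
    p,q=o1+s[0]*d1,o2+s[1]*d2
    return (p+q)/2,np.linalg.norm(p-q)
E
python3 - <<'E'
from h import *
import pickle
s=manip.read_state();print(s)
d={}
for n in ("top","side","wrist"):
    d[n]=cam(n); print(n,d[n]['T'].round(3).tolist())
    d[n]['f']=0
pickle.dump(d,open('c0.pkl','wb'))
save(d['top'],'top0.png');save(d['side'],'side0.png')
E
```

```text
pics
{'clock': 0.0, 'joint_pos': array([-77.66322777,  23.95145031,  -0.59158783,  92.48416408,
         0.26930501,  63.63790949,  -3.03773361]), 'joint_velocities': array([-0.00573645,  0.05870796, -0.01331656, -0.01892577, -0.04104561,
        0.07197397, -0.06953157]), 'joint_efforts': array([-3.92340298e-04, -8.64417315e+01,  6.78792056e-01, -4.34912038e+01,
        1.90498325e-02,  7.25676626e-03,  1.86062920e-05]), 'ee_pos': array([0.158666  , 0.60418871, 0.24163298]), 'tool_rot': array([-1.79928013e+02,  4.81065624e-03,  1.65286033e+02]), 'contact_force': array([ 0.51373284, -0.02933595,  0.13215895]), 'moment': array([ 0.04254311, -0.00192908,  0.00813706]), 'width': 0.08561967654244848}
top [[-0.007, -0.992, 0.128, 0.331], [-1.0, 0.01, 0.02, -0.318], [-0.021, -0.127, -0.992, 1.384], [0.0, 0.0, 0.0, 1.0]]
side [[1.0, -0.004, -0.004, 0.52], [0.001, -0.528, 0.849, -1.666], [-0.006, -0.849, -0.528, 0.937], [0.0, 0.0, 0.0, 1.0]]
wrist [[0.254, 0.933, 0.253, 0.094], [0.967, -0.245, -0.067, 0.621], [-0.001, 0.262, -0.965, 0.375], [0.0, 0.0, 0.0, 1.0]]
```

View pics/top0.png

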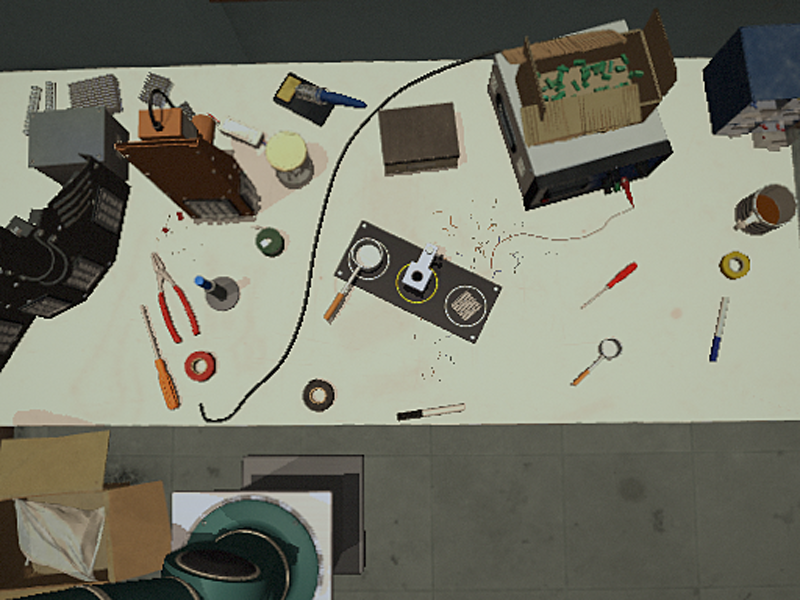

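View pics/side0.png

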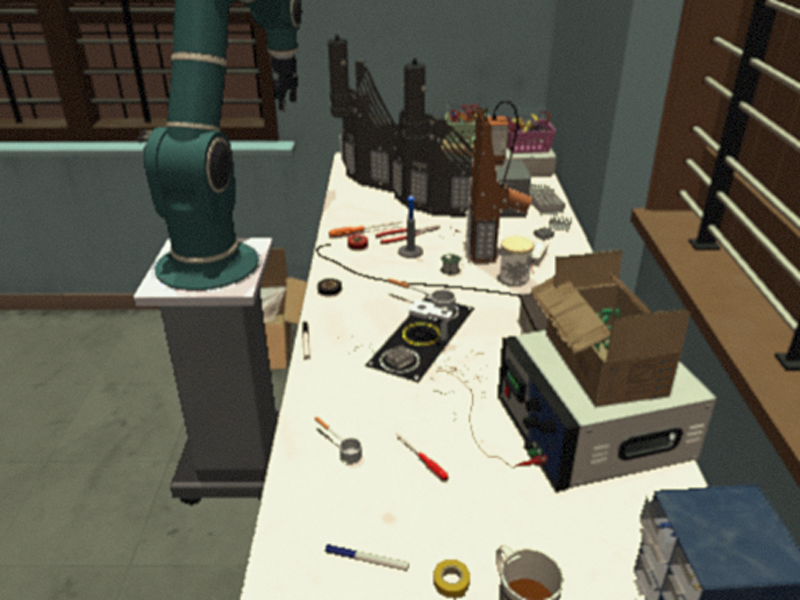

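The top view (800 px scale) shows these candidates:
- **Pot:** the large pot is on a white ring at (368,258), with its handle towards (338,308). The look-alike small pot is loose at (609,348).
- **Probe:** the blue handle is at (203,285), in the rest at (220,292). The look-alikes are the blue pens at (345,100) and (715,345), and the screwdrivers at (160,370) and (620,272).
- **Guide:** plate at (418,276).

The large pot on the ring and the probe in the grey rest fit the description.

Run:
```python
from h import *
import pickle
d=pickle.load(open('c0.pkl','rb'));c=d['top']
k=512/800
def P(u,v,z):return plane(c,[[u*k,v*k]],z)[0].round(4)
print('W1',P(368,258,.046),'Y',P(417,282,.004),'W2',P(466,306,.004))
print('corners',[P(*q,.004) for q in ((363,222),(502,287),(474,342),(334,275))])
print('hole',P(417,275,.078)); print('handle',P(350,287,.04),P(330,317,.04)); 
print('probe top',P(200,281,.163),'rest',P(220,293,.009))
for n,q in dict(spool=(270,241),tr=(200,366),tb=(319,395),sink=(466,306),smallpot=(609,348)).items(): print(n,P(*q,.02))
hs=cv2.cvtColor(c['frame'],cv2.COLOR_RGB2HSV)
m=cv2.inRange(hs,(22,120,120),(35,255,255)); m[:, :240]=0;m[:,300:]=0;m[:150]=0;m[210:]=0
ys,xs=np.nonzero(m);q=plane(c,np.c_[xs,ys],.004)[:,:2]
A=np.c_[2*q,np.ones(len(q))];s=np.linalg.lstsq(A,(q**2).sum(1),rcond=None)[0];print('yellow fit',s[:2],np.sqrt(s[2]+s[0]**2+s[1]**2),len(q))
```

```text
W1 [ 0.6111 -0.2385  0.046 ] Y [ 0.5689 -0.336   0.004 ] W2 [ 0.5185 -0.4347  0.004 ]
corners [array([ 0.6959, -0.2259,  0.004 ]), array([ 0.5567, -0.5087,  0.004 ]), array([ 0.4452, -0.4493,  0.004 ]), array([ 0.5853, -0.1663,  0.004 ])]
hole [ 0.5698 -0.3351  0.078 ]
handle [ 0.5541 -0.2022  0.04  ] [ 0.4944 -0.1626  0.04  ]
probe top [0.5479 0.0615 0.163 ] rest [0.5499 0.0671 0.009 ]
spool [ 0.6546 -0.0364  0.02  ]
tr [0.4004 0.101  0.02  ]
tb [ 0.3414 -0.1391  0.02  ]
sink [ 0.5163 -0.4333  0.02  ]
smallpot [ 0.4291 -0.7159  0.02  ]
yellow fit [ 0.5693874  -0.33391483] 0.04107434413821183 66
```

```bash
python3 -m creep '-0.021 -0.029 0 0 0; -0.042 -0.058 0 0 0; -0.063 -0.087 0 0 0; -0.084 -0.117 0 0 0; -0.105 -0.146 0 0 0'; python3 -m creep '-0.021 -0.029 0 0 0; -0.042 -0.058 0 0 0; -0.063 -0.087 0 0 0; -0.084 -0.117 0 0 0; -0.105 -0.146 0 0 0'; python3 -m creep '-0.021 -0.029 0 0 0; -0.042 -0.058 0 0 0; -0.063 -0.087 0 0 0; -0.084 -0.117 0 0 0; -0.105 -0.146 0 0 0'
```

```text
clock: 0.57
ee_pos: [0.2235, 0.4347, 0.242]
tool_rot: [-180.0, -0.0, 165.3]
contact_force: [0.9, -0.2, 1.2]
width: 0.0853
clock: 0.98
ee_pos: [0.2878, 0.2669, 0.2422]
tool_rot: [180.0, -0.0, 165.3]
contact_force: [0.4, 0.9, 0.0]
width: 0.0855
clock: 1.4
ee_pos: [0.3522, 0.099, 0.2424]
tool_rot: [180.0, 0.0, 165.3]
contact_force: [1.0, 1.0, 0.3]
width: 0.0855
```

```bash
python3 -m creep '-0.022 -0.024 0 0 0; -0.044 -0.048 0 0 0; -0.065 -0.073 0 0 0; -0.087 -0.097 0 0 0; -0.108 -0.121 0 0 0' >/dev/null; python3 -m creep '-0.022 -0.024 0 0.064 0; -0.044 -0.048 0 0.128 0; -0.065 -0.073 0 0.192 0; -0.087 -0.097 0 0.256 0; -0.108 -0.121 0 0.32 0';python3 -m creep '0 0 0 0 0; 0 0 0 0 0; 0 0 0 0 0'
python3 - <<'E'
from h import *
import pickle
c=cam('wrist');pickle.dump(c,open('w1.pkl','wb'));save(c,'w1.png')
E
```

```text
clock: 2.23
ee_pos: [0.5002, -0.1895, 0.2422]
tool_rot: [-180.0, 0.0, 146.8]
contact_force: [0.1, 1.2, -0.2]
width: 0.0856
clock: 2.48
ee_pos: [0.4993, -0.1877, 0.242]
tool_rot: [-180.0, -0.0, 147.0]
contact_force: [-0.8, 0.6, 1.0]
width: 0.0852
```

View pics/w1.png

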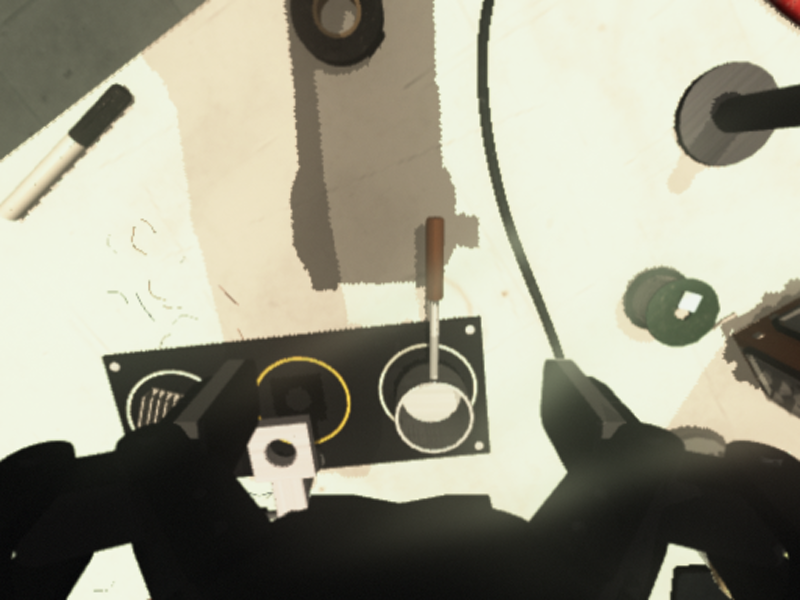

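The wrist view shows the big pot's rim at (434,417), its sleeve from (435,217) to (435,297), the yellow ring around (300,400), and the guide hole at (282,452). The pot handle is clear, with a cable to its right.

```bash
cat > m.py <<'E'
from h import *
def circ(q):
    A=np.c_[2*q,np.ones(len(q))];s=np.linalg.lstsq(A,(q**2).sum(1),rcond=None)[0];return s[:2],np.sqrt(s[2]+s[0]**2+s[1]**2)
def yellow(c,roi=(0,0,512,384)):
    hs=cv2.cvtColor(c['frame'],cv2.COLOR_RGB2HSV);m=cv2.inRange(hs,(20,110,110),(35,255,255))
    r=np.zeros_like(m);r[roi[1]:roi[3],roi[0]:roi[2]]=1;m*=r
    ys,xs=np.nonzero(m);q=plane(c,np.c_[xs,ys],.004)[:,:2];ce,ra=circ(q)
    for _ in range(3):
        e=abs(np.linalg.norm(q-ce,axis=1)-ra);q=q[e<.004];ce,ra=circ(q)
    return ce,ra,len(q)
def sleeve(c,roi):
    f=c['frame'][roi[1]:roi[3],roi[0]:roi[2]];hs=cv2.cvtColor(f,cv2.COLOR_RGB2HSV)
    m=cv2.inRange(hs,(0,100,30),(20,255,200));n,l,st,ce=cv2.connectedComponentsWithStats(m)
    i=1+st[1:,4].argmax();ys,xs=np.nonzero(l==i);uv=np.c_[xs+roi[0],ys+roi[1]]
    return cv2.minAreaRect(uv.astype(np.float32)),uv
E
python3 - <<'E'
from m import *
import pickle
c=pickle.load(open('w1.pkl','rb'));t=pickle.load(open('c0.pkl','rb'))['top'];k=.64
print('Y',yellow(c,(150,215,240,300)))
r,uv=sleeve(c,(255,125,300,200));print(r,len(uv))
p=pts(c,uv);print('sleeve depth z',np.percentile(p[:,2],[5,50,95]),c['depth'][165,278])
q=plane(c,uv,.04);print('mean@.04',q.mean(0));
d=np.linalg.svd(q[:,:2]-q[:,:2].mean(0))[2][0];print('dir',d,np.degrees(np.arctan2(d[1],d[0])),np.ptp((q[:,:2]-q[:,:2].mean(0))@d))
# sleeve in top
r2,uv2=sleeve(t,(200,170,235,208));print(r2)
print('tri sleeve',tri(c,r[0],t,r2[0]))
# hole: dark blob
g=cv2.cvtColor(c['frame'],cv2.COLOR_RGB2GRAY)
sub=g[270:310,162:202];m=(sub<110).astype(np.uint8);n,l,st,ce=cv2.connectedComponentsWithStats(m)
for i in range(1,n): print('blob',st[i],ce[i]+[162,270])
P=pts(c,[[165,275],[195,275],[167,290],[193,290]]);print('plate',P.round(4))
# pot rim depth
rim=[[434*k,383*k],[396*k,417*k],[472*k,417*k],[434*k,449*k]]
print('rim',plane(c,rim,.046).round(4), pts(c,rim)[:,2])
E
python3 - <<'E'
from h import *
import pickle
c=pickle.load(open('w1.pkl','rb'));import os;os.chdir('.')
save(c,'w1c.png',5,(150,200,310,310))
E
```

```text
Y (array([ 0.56726907, -0.33486819]), np.float64(0.041168120372512974), 337)
((278.0, 157.0), (36.0, 10.0), 90.0) 360
sleeve depth z [0.04437719 0.04697984 0.04846662] 0.3329052
mean@.04 [ 0.50605972 -0.16272626  0.04      ]
dir [ 0.84094179 -0.5411256 ] -32.76029594955436 0.040926214285063156
((213.25885009765625, 195.6647186279297), (3.7581284046173096, 19.097427368164062), 32.47119140625)
tri sleeve (array([ 0.52122012, -0.16391178, -0.01656616]), np.float64(0.007276267258787908))
blob [ 0  0 29  7 64] [171.640625 271.015625]
blob [34  0  6 29 89] [199.60674157 280.03370787]
blob [  8  12  19  16 237] [179.33333333 289.51476793]
blob [32 36  6  4 21] [196.61904762 307.42857143]
plate [[ 0.5432 -0.3357  0.0797]
 [ 0.5612 -0.3081  0.0798]
 [ 0.5596 -0.3455  0.0793]
 [ 0.5758 -0.3216  0.0787]]
rim [[ 0.5961 -0.2196  0.046 ]
 [ 0.6046 -0.2598  0.046 ]
 [ 0.6369 -0.2101  0.046 ]
 [ 0.6448 -0.25    0.046 ]] [0.04815757 0.04801359 0.04916617 0.04523275]
```

View pics/w1c.png

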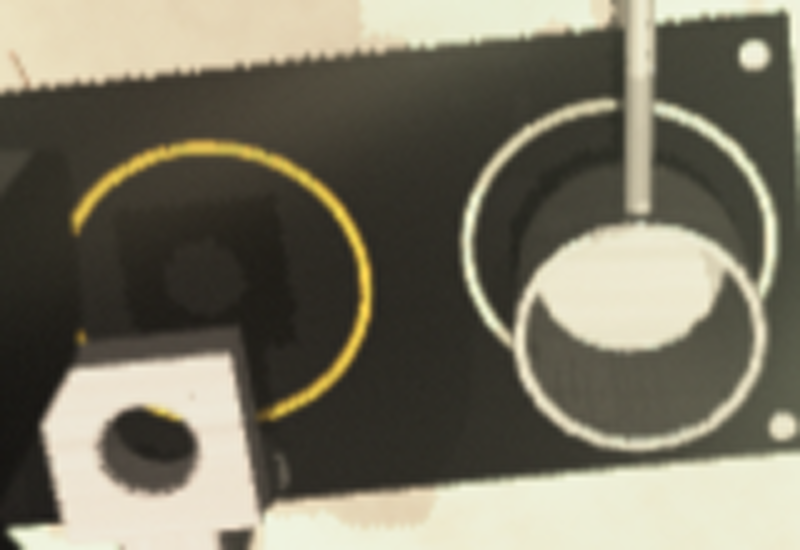

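```bash
python3 -m creep '-0.002 0.026 0.03 0 110; -0.002 0.026 0.06 0 110; -0.002 0.026 0.09 0 110; -0.002 0.026 0.12 0 110; -0.002 0.026 0.14 0 110' 40; python3 -m creep '0 0 0 0 110; 0 0 0 0 110; 0 0 0 0 110'
python3 - <<'E'
from m import *
import pickle
s=manip.read_state();print(s['ee_pos'],s['tool_rot'],s['width'])
c=cam('wrist');pickle.dump(c,open('w2.pkl','wb'));save(c,'w2.png')
a=pickle.load(open('w1.pkl','rb'))
print('hole w1',plane(a,[[179.8,289.4]],.078),'Y',yellow(a,(150,215,240,300)))
E
```

```text
clock: 2.95
ee_pos: [0.5146, -0.1656, 0.1002]
tool_rot: [-180.0, -0.1, 147.1]
contact_force: [-0.2, 0.4, 0.1]
width: 0.0487
clock: 3.2
ee_pos: [0.5161, -0.1671, 0.1039]
tool_rot: [180.0, 0.1, 147.0]
contact_force: [0.5, 0.2, 0.7]
width: 0.0482
[ 0.51610907 -0.16714361  0.10385486] [1.79951161e+02 8.25054829e-02 1.46993424e+02] 0.04824214564835329
hole w1 [[ 0.5673662  -0.33397513  0.078     ]] Y (array([ 0.56726907, -0.33486819]), np.float64(0.041168120372512974), 337)
```

View pics/w2.png

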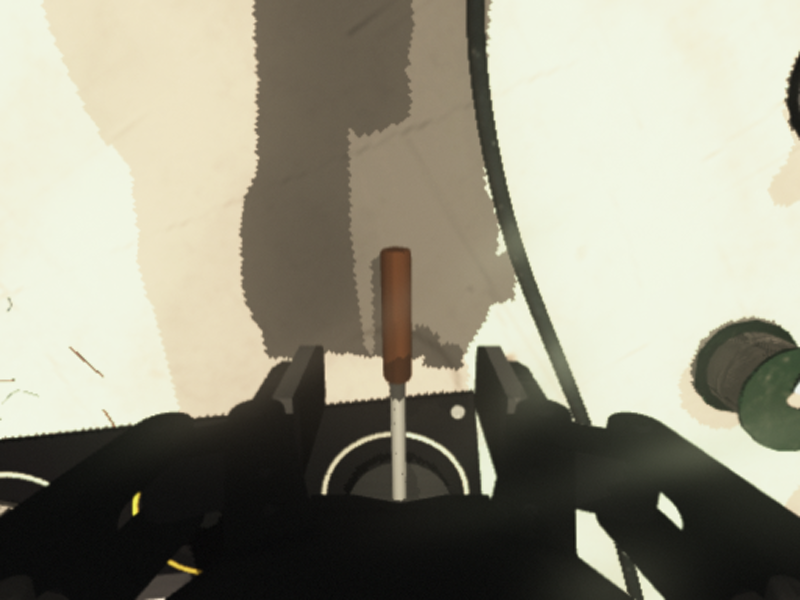

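The sleeve lies from (396,248) to (397,382), midway between the fingers. I'll check its height from these two views.

Run:
```python
from m import *
import pickle
a=pickle.load(open('w1.pkl','rb'));b=pickle.load(open('w2.pkl','rb'));k=.64
e1=tri(a,(435*k,217*k),b,(396.5*k,248*k));e2=tri(a,(435*k,297.5*k),b,(397*k,382*k));print(e1,e2,(e1[0]+e2[0])/2)
q=plane(b,[[396.5*k,248*k],[397*k,382*k]],.04);print(q,q.mean(0),np.linalg.norm(q[1]-q[0]))
```

```text
(array([ 0.4901614 , -0.15211154,  0.03948416]), np.float64(5.874490304213692e-05)) (array([ 0.53669832, -0.18220364,  0.05327704]), np.float64(0.00015479051894168075)) [ 0.51342986 -0.16715759  0.0463806 ]
[[ 0.49011222 -0.15205408  0.04      ]
 [ 0.54231028 -0.18583285  0.04      ]] [ 0.51621125 -0.16894347  0.04      ] 0.06217428481703445
```

```bash
python3 -m creep '0 0 0.02 0 110; 0 0 0.04 0 110; 0 0 0.06 0 110; 0 0 0.07 0 110; 0 0 0.07 0 110'; python3 -m creep '0 0 0 0 110; 0 0 0 0 150; 0 0 0 0 180; 0 0 0 0 200; 0 0 0 0 220' 40;  python3 -m creep '0 0 0 0 255; 0 0 0 0 255; 0 0 0 0 255; 0 0 0 0 255; 0 0 0 0 255' 40
```

```text
clock: 3.67
ee_pos: [0.5152, -0.1671, 0.0318]
tool_rot: [-180.0, -0.1, 147.0]
contact_force: [-0.6, 0.7, -0.4]
width: 0.0484
clock: 4.08
ee_pos: [0.5159, -0.1674, 0.033]
tool_rot: [180.0, 0.1, 147.0]
contact_force: [-0.1, 0.5, -0.1]
width: 0.0121
clock: 4.5
ee_pos: [0.5156, -0.1674, 0.0324]
tool_rot: [-180.0, 0.0, 147.0]
contact_force: [1.0, 1.2, 1.2]
width: 0.0117
```

```bash
python3 -m creep '-0.0003 -0.003 0 0 255; -0.001 -0.009 0 0 255; -0.0013 -0.017 0 0 255; -0.002 -0.026 0 0 255; -0.003 -0.035 0 0 255'; python3 -m creep '-0.001 -0.009 0 0 255; -0.0015 -0.018 0 0 255; -0.002 -0.027 0 0 255; -0.003 -0.036 0 0 255; -0.0037 -0.045 0 0 255'; python3 -m creep '-0.0007 -0.009 0 0 255; -0.0013 -0.018 0 0 255; -0.002 -0.025 0 0 255; -0.0023 -0.03 0 0 255; -0.0025 -0.032 0 0 255';python3 -m creep '0 0 0 0 255; 0 0 0 0 255; 0 0 0 0 255'
python3 - <<'E'
from m import *
import pickle
c=cam('wrist');pickle.dump(c,open('w3.pkl','wb'));t=cam('top');pickle.dump(t,open('t3.pkl','wb'))
save(c,'w3.png',1); save(t,'t3.png',4,(200,120,330,230))
a=cv2.imread('pics/w3.png');b=cv2.imread('pics/t3.png');b=cv2.resize(b,(int(b.shape[1]*384/b.shape[0])*1,384))[:, :288];a=a[:, :]
cv2.imwrite('pics/v3.png',np.hstack([a,b]))
b=t['frame'];
E
```

```text
clock: 4.92
ee_pos: [0.4982, -0.1994, 0.0324]
tool_rot: [-180.0, 0.0, 146.9]
contact_force: [2.0, 1.8, 0.3]
width: 0.0114
clock: 5.33
ee_pos: [0.477, -0.239, 0.0324]
tool_rot: [-180.0, 0.0, 146.9]
contact_force: [1.0, 1.8, 1.2]
width: 0.0118
clock: 5.75
ee_pos: [0.4616, -0.2671, 0.0324]
tool_rot: [-180.0, 0.0, 146.9]
contact_force: [0.7, 3.0, 1.6]
width: 0.0113
clock: 6.0
ee_pos: [0.4623, -0.2662, 0.0323]
tool_rot: [-180.0, 0.0, 147.0]
contact_force: [1.4, -0.6, 0.8]
width: 0.0117
```

View pics/v3.png

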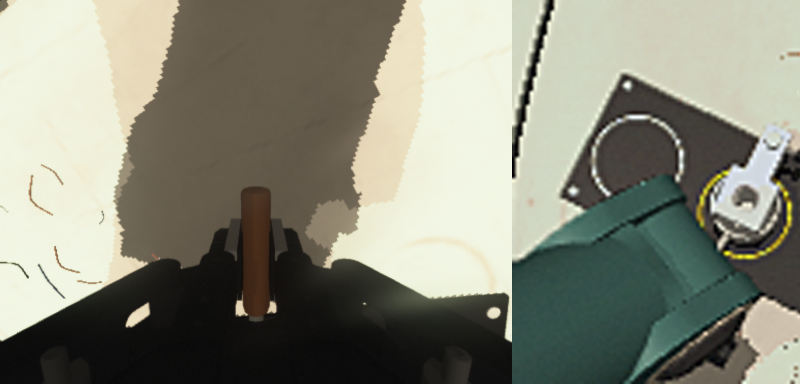

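```bash
python3 -m creep '0 0 0 0 110; 0 0 0 0 110; 0 0 0 0 110; 0 0 0 0 110; 0 0 0 0 110'; python3 -m creep '0 0 -0.03 0 110; 0 0 -0.07 0 110; 0 0 -0.11 0 110; 0 0 -0.15 0 110; 0 0 -0.18 0 110'; python3 -m creep '0.012 0 -0.03 0 110; 0.025 0 -0.05 0 110; 0.025 0 -0.05 0 110; 0.025 0 -0.05 0 110; 0.025 0 -0.05 0 110'
python3 - <<'E'
from m import *
import pickle
c=cam('wrist');pickle.dump(c,open('w4.pkl','wb'));save(c,'w4.png')
print(yellow(c,(200,200,330,320)))
E
```

```text
clock: 6.52
ee_pos: [0.4621, -0.2662, 0.0323]
tool_rot: [-180.0, -0.0, 147.0]
contact_force: [0.3, 0.8, 0.3]
width: 0.0485
clock: 6.93
ee_pos: [0.4621, -0.2668, 0.2154]
tool_rot: [180.0, 0.1, 146.9]
contact_force: [1.7, -0.1, 0.9]
width: 0.0487
clock: 7.35
ee_pos: [0.4412, -0.2523, 0.2619]
tool_rot: [180.0, -0.0, 147.0]
contact_force: [0.3, -0.0, -0.4]
width: 0.0485
(array([ 0.56760573, -0.33441693]), np.float64(0.04116929542177701), 301)
```

View pics/w4.png

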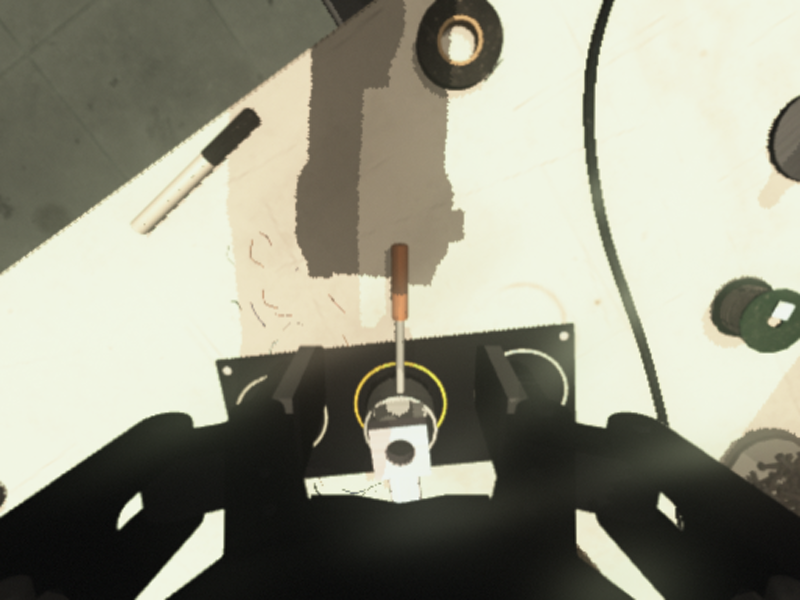

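The wrist view shows the pot rim from (366,425) to (437,425), inside the yellow ring centred near (401,403), with the hole at (400,452). I'll put numbers on the pot and hole.

Run:
```python
from m import *
import pickle
c=pickle.load(open('w4.pkl','rb'));k=.64
g=c['frame'];save(c,'w4c.png',8,(225,225,290,310))
r,uv=sleeve(c,(240,150,270,210));q=plane(c,uv,.04)[:,:2];m=q.mean(0);print('sleeve',r,m)
ux=np.array([.8387,-.5446]);uy=np.array([.5446,.8387]);Y=np.array([.5676,-.3344])
print('sleeve lateral vs ring',(m-Y)@uy)
top=plane(c,[[400*k,396.5*k]],.046)[0,:2];print('rim near edge -> centre x err',(top+.031*ux-Y)@ux)
end=plane(c,[[400*k,243*k]],.04)[0,:2];print('handle end -> x err',(end+.155*ux-Y)@ux)
gg=cv2.cvtColor(g,cv2.COLOR_RGB2GRAY)[275:305,240:275];mm=(gg<120).astype(np.uint8);n,l,st,ce=cv2.connectedComponentsWithStats(mm)
for i in range(1,n):print(st[i],ce[i]+[240,275])
print('hole',plane(c,[[400*k,452*k]],.078)[0])
a=pickle.load(open('w1.pkl','rb'));print('hole tri',tri(a,(179.8,289.4),c,(400*k,452*k)))
t=pickle.load(open('c0.pkl','rb'))['top'];
# rest and probe from top & w1
```

```text
sleeve ((255.5, 180.0), (48.0, 9.0), 90.0) [ 0.45859055 -0.26434338]
sleeve lateral vs ring -0.0006100567403796973
rim near edge -> centre x err 0.0010773466285958235
handle end -> x err -0.0007441095508477334
[34  0  1  6  6] [274.  277.5]
[  7   7  18  15 208] [255.88461538 288.89903846]
hole [ 0.56757256 -0.33426189  0.078     ]
hole tri (array([ 0.5676443 , -0.33430737,  0.07763472]), np.float64(0.0002721701767952698))
```

View pics/w4c.png

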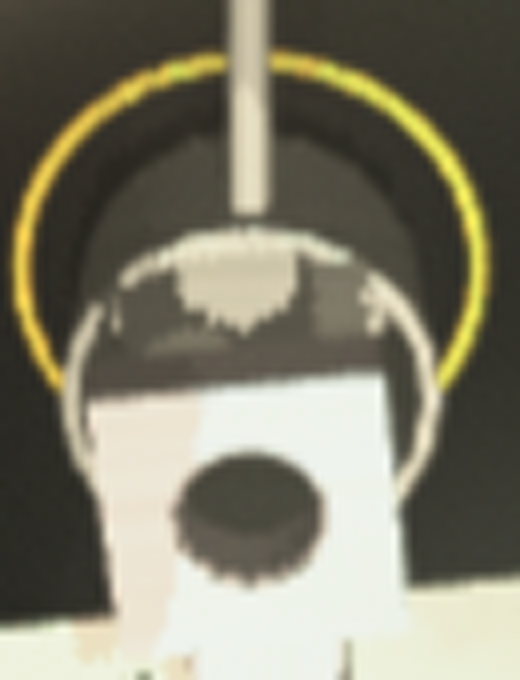

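```bash
python3 -m creep '0.009 0.03 -0.004 0 110; 0.018 0.06 -0.008 0 110; 0.027 0.09 -0.012 0 110; 0.036 0.12 -0.016 0 110; 0.045 0.151 -0.018 0 110'; python3 -m creep '0.009 0.03 0 0 110; 0.018 0.06 0 0 110; 0.027 0.09 0 0 110; 0.036 0.12 0 0 110; 0.045 0.151 0 0 110'; python3 -m creep '0 0 0 0 110; 0 0 0 0 110; 0 0 0 0 110'
python3 - <<'E'
from m import *
import pickle
c=cam('wrist');pickle.dump(c,open('w5.pkl','wb'));save(c,'w5.png')
print(manip.read_state()['joint_pos'])
hs=cv2.cvtColor(c['frame'],cv2.COLOR_RGB2HSV);m=cv2.inRange(hs,(95,100,50),(125,255,255));n,l,st,ce=cv2.connectedComponentsWithStats(m)
for i in range(1,n):
    if st[i][4]>50:
        print(st[i],ce[i]); ys,xs=np.nonzero(l==i);p=pts(c,np.c_[xs,ys]);print(np.percentile(p,[5,50,95],axis=0).round(4))
E
```

```text
clock: 7.82
ee_pos: [0.4859, -0.1003, 0.2798]
tool_rot: [-179.9, -0.0, 146.9]
contact_force: [1.0, 0.1, 0.5]
width: 0.0486
clock: 8.23
ee_pos: [0.5305, 0.0509, 0.2791]
tool_rot: [-179.9, -0.1, 146.9]
contact_force: [0.6, 0.4, -0.8]
width: 0.0485
clock: 8.48
ee_pos: [0.5302, 0.0489, 0.2794]
tool_rot: [-179.9, -0.0, 146.9]
contact_force: [-0.2, -0.5, -0.1]
width: 0.0484
[-39.01071808  14.23806842  36.09745663 104.07151848  -9.17024073
  64.69065998  57.07171341]
```

View pics/w5.png

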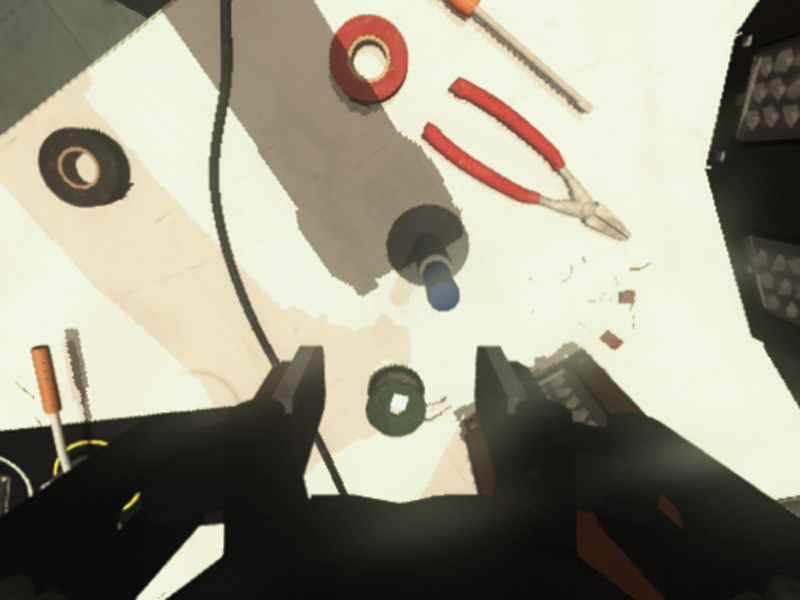

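The probe's blue top is at (443,294) and the rest's base disc is centred at (428,246). I'll locate the axis from both.

Run:
```python
from m import *
import pickle
c=pickle.load(open('w5.pkl','rb'));t=pickle.load(open('c0.pkl','rb'));k=.64
print('top',plane(c,[[443.5*k,294*k]],.163),'depth',pts(c,[[443*k,294*k],[443*k,290*k]]))
print('base',plane(c,[[428*k,247*k]],.009))
hs=cv2.cvtColor(c['frame'],cv2.COLOR_RGB2HSV);s=hs[165:205,262:305]
m=cv2.inRange(hs,(95,60,20),(130,255,255));m[:, :262]=0;m[:,305:]=0;m[:165]=0;m[205:]=0
ys,xs=np.nonzero(m);print(len(ys),xs.min(),xs.max(),ys.min(),ys.max());uv=np.c_[xs,ys]
p=pts(c,uv);i=p[:,2]>.158;print('topface',i.sum(),p[i].mean(0),np.ptp(p[i],axis=0),'uv',uv[i].mean(0))
for n in('top','side'):
    d=t[n];h=cv2.cvtColor(d['frame'],cv2.COLOR_RGB2HSV);m=cv2.inRange(h,(98,120,60),(125,255,255));r=np.zeros_like(m)
    x0,y0=(132,182) if n=='top' else (263,143)
    w=14; m2=m[y0-w:y0+w,x0-w:x0+w];a,b=np.nonzero(m2);print(n,len(a),a.min()+y0-w,a.max()+y0-w,b.min()+x0-w,b.max()+x0-w)
    if n=='side':
        u=(b[a==a.min()].mean()+x0-w,a.min()+y0-w+2);print(u,tri(c,(443.5*k,294*k),d,u))
```

```text
top [[0.54747241 0.06598402 0.163     ]] depth [[0.54675821 0.06550735 0.1636849 ]
 [0.54436797 0.06694242 0.16411524]]
base [[0.54900595 0.06536861 0.009     ]]
44 281 292 190 197
topface 44 [0.55157258 0.06613147 0.16999355] [0.08078858 0.02506201 0.24925352] uv [287.29545455 194.27272727]
top 26 177 182 125 130
side 25 129 139 262 264
(np.float64(263.0), np.int64(131)) (array([0.55330635, 0.06439226, 0.14217744]), np.float64(0.00046274253651332436))
```

```bash
python3 -m creep '-0.003 0.012 0.02 0 110; -0.0056 0.024 0.045 0 110; -0.0056 0.024 0.075 0 110; -0.0056 0.024 0.075 0 110; -0.0056 0.024 0.075 0 110'; python3 -m creep '0 0 0 0 110; 0 0 0 0 110'
python3 - <<'E'
from m import *
import pickle
c=cam('wrist');pickle.dump(c,open('w6.pkl','wb'));save(c,'w6.png',4,(170,100,350,240))
E
```

```text
clock: 8.95
ee_pos: [0.5475, 0.0653, 0.2049]
tool_rot: [-179.9, -0.1, 146.8]
contact_force: [-0.6, -0.1, 1.5]
width: 0.0489
clock: 9.12
ee_pos: [0.5489, 0.0661, 0.2071]
tool_rot: [179.9, 0.1, 146.9]
contact_force: [-1.0, 0.9, 0.5]
width: 0.0486
```

View pics/w6.png

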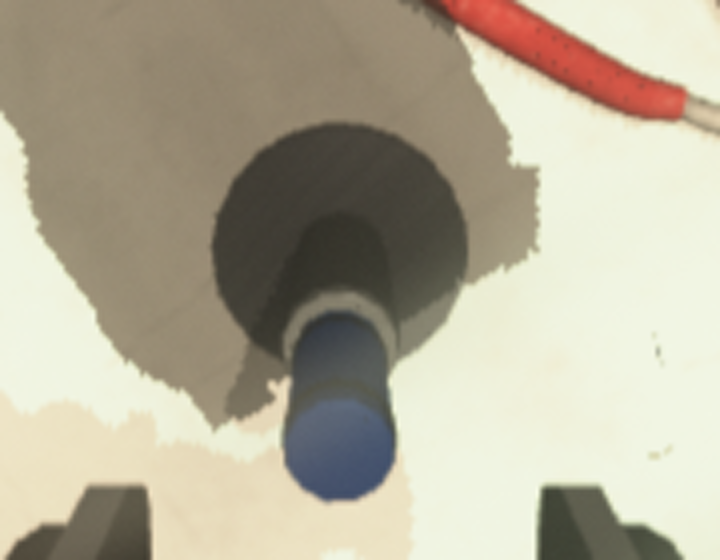

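Run:
```python
from m import *
import pickle
a=pickle.load(open('w5.pkl','rb'));c=pickle.load(open('w6.pkl','rb'));k=.64
print('tri top',tri(a,(443.5*k,294*k),c,(255,212.5)));print(plane(c,[[255,212.5]],.163),'base',plane(c,[[255,162]],.009),'depth',pts(c,[[255,212],[255,215]]))
print(manip.read_state()['ee_pos'])
```

```text
tri top (array([0.54612095, 0.06658203, 0.16969714]), np.float64(0.0011744830916295944))
[[0.54884357 0.06527436 0.163     ]] base [[0.5473191  0.06633752 0.009     ]] depth [[0.54791609 0.06587932 0.16506455]
 [0.55044463 0.06422876 0.16236241]]
[0.54881689 0.06629008 0.20703811]
```

```bash
python3 -m creep '0 0 0.02 0 110; 0 0 0.04 0 110; 0 0 0.06 0 110; 0 0 0.078 0 110; 0 0 0.078 0 110' 60; python3 -m creep '0 0 0 0 120; 0 0 0 0 140; 0 0 0 0 160; 0 0 0 0 180; 0 0 0 0 200' 60;  python3 -m creep '0 0 0 0 255; 0 0 0 0 255; 0 0 0 0 255; 0 0 0 0 255' 60
```

```text
clock: 9.58
ee_pos: [0.5471, 0.0665, 0.1256]
tool_rot: [-179.9, -0.1, 147.0]
contact_force: [0.3, -0.2, -0.9]
width: 0.0488
clock: 10.0
ee_pos: [0.5485, 0.0667, 0.1281]
tool_rot: [179.9, 0.0, 147.0]
contact_force: [-0.3, -0.9, 1.0]
width: 0.0187
clock: 10.33
ee_pos: [0.5486, 0.0668, 0.1281]
tool_rot: [179.9, 0.0, 147.0]
contact_force: [-2.3, 0.2, 8.8]
width: 0.0165
```

```bash
python3 -m creep '0 0 -0.01 0 255; 0 0 -0.025 0 255; 0 0 -0.045 0 255; 0 0 -0.065 0 255; 0 0 -0.085 0 255'; python3 -m creep '0 0 -0.02 0 255; 0 0 -0.04 0 255; 0 0 -0.06 0 255; 0 0 -0.075 0 255; 0 0 -0.08 0 255';  python3 -m creep '0 0 0 0 255; 0 0 0 0 255'
python3 - <<'E'
from m import *
import pickle
d={n:cam(n) for n in('side','top','wrist')};pickle.dump(d,open('c7.pkl','wb'))
a=cv2.resize(d['side']['frame'][80:180,210:310],(400,400));b=cv2.resize(d['wrist']['frame'][180:340,180:340],(400,400))
cv2.imwrite('pics/v7.png',np.hstack([a,b])[:,:,::-1])
E
```

```text
clock: 10.75
ee_pos: [0.548, 0.0665, 0.2139]
tool_rot: [-180.0, 0.0, 146.9]
contact_force: [-0.5, -0.1, -0.8]
width: 0.0168
clock: 11.17
ee_pos: [0.5488, 0.0665, 0.2952]
tool_rot: [179.9, 0.1, 146.9]
contact_force: [-0.5, -0.5, 0.1]
width: 0.0166
clock: 11.33
ee_pos: [0.5479, 0.0666, 0.2919]
tool_rot: [-180.0, -0.0, 147.0]
contact_force: [-0.5, 0.1, -2.2]
width: 0.0167
```

View pics/v7.png

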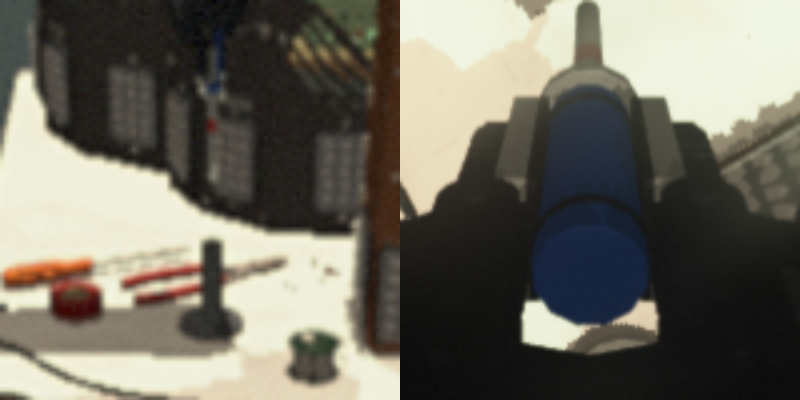

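Both views show the probe held upright: handle between the pads, rod and band hanging free, rest empty. Next I carry it over the guide.

```bash
python3 -m creep '-0.008 -0.011 0 0 255; -0.022 -0.031 0 0 255; -0.04 -0.056 0 0 255; -0.06 -0.083 0 0 255; -0.08 -0.111 0 0 255'; python3 -m creep '-0.018 -0.025 0 0 255; -0.036 -0.05 0 0 255; -0.054 -0.075 0 0 255; -0.072 -0.1 0 0 255; -0.09 -0.125 0 0 255'; python3 -m creep '-0.018 -0.025 0 0 255; -0.036 -0.049 0 0 255; -0.052 -0.071 0 0 255; -0.06 -0.084 0 0 255; -0.0647 -0.0895 0 0 255'; python3 -m creep '0 0 0 0 255; 0 0 0.02 0 255; 0 0 0.04 0 255; 0 0 0.052 0 255; 0 0 0.052 0 255'; python3 -m creep '0 0 0 0 255; 0 0 0 0 255; 0 0 0 0 255'
python3 - <<'E'
from m import *
import pickle
s=manip.read_state();print(s['ee_pos'],s['tool_rot'],s['joint_pos'])
d={n:cam(n) for n in('side','wrist')};d['s']=s;pickle.dump(d,open('c8.pkl','wb'))
a=cv2.resize(d['side']['frame'][155:235,235:315],(400,400));b=cv2.resize(d['wrist']['frame'][120:230,206:306],(400,440))[:400]
cv2.imwrite('pics/v8.png',np.hstack([a,b])[:,:,::-1])
E
```

```text
clock: 11.9
ee_pos: [0.5544, -0.0711, 0.2917]
tool_rot: [-180.0, -0.0, 147.0]
contact_force: [1.4, 0.9, -1.2]
width: 0.0164
clock: 12.32
ee_pos: [0.5616, -0.2253, 0.2915]
tool_rot: [-180.0, -0.1, 147.0]
contact_force: [0.8, -0.2, -0.7]
width: 0.0166
clock: 12.73
ee_pos: [0.5662, -0.3369, 0.2913]
tool_rot: [-179.9, -0.1, 146.8]
contact_force: [-0.3, 0.4, -2.2]
width: 0.0164
clock: 13.15
ee_pos: [0.5671, -0.332, 0.2376]
tool_rot: [180.0, -0.2, 147.0]
contact_force: [0.5, -0.7, -1.3]
width: 0.0164
clock: 13.4
ee_pos: [0.5679, -0.3342, 0.2416]
tool_rot: [180.0, 0.1, 147.0]
contact_force: [0.1, 0.1, 0.2]
width: 0.0167
[ 0.56785017 -0.33420763  0.24156191] [1.79989440e+02 9.10698971e-02 1.46971246e+02] [  0.73921495  32.16631525  39.65294636  88.32551378 -21.62935916
  67.27032344 101.44215673]
```

View pics/v8.png

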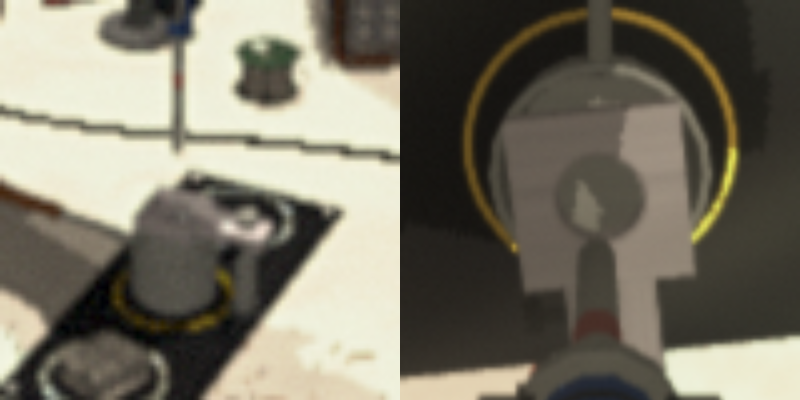

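```bash
cat > tip.py <<'E'
from m import *
ux=np.array([-.8385,.545]);uy=np.array([.545,.8385])   # tool x,y in world
def rep(c,tcp,hole,tip,band=None,top=None):
    H=plane(c,[hole],.078)[0,:2];zt=tcp[2]-.118
    T=plane(c,[tip],zt)[0,:2]-.004*ux;r=lambda p:((p-H)@ux*1e3).round(2),((p-H)@uy*1e3).round(2)
    f=lambda p:np.array([(p-H)@ux,(p-H)@uy])*1e3
    print('hole',H,'tip-hole tool xy mm',f(T).round(2),'tcp-hole',f(tcp[:2]).round(2))
E
python3 - <<'E'
from tip import *
import pickle
d=pickle.load(open('c8.pkl','rb'));c=d['wrist']
rep(c,d['s']['ee_pos'],(206+199/4,120+197/4),(206+197/4,120+234/4))
# rod midline per row & hole by contour
g=cv2.cvtColor(c['frame'],cv2.COLOR_RGB2GRAY)
for v in range(178,200,3): print(v,g[v,244:268])
D=c['depth'];print(D[190,250:262].round(3),D[185,250:262].round(3))
P=pts(c,[[255,v] for v in range(181,206,4)]);print(((P[:,:2]-d['s']['ee_pos'][:2])@np.c_[ux,uy]*1e3).round(1),P[:,2].round(3))
E
```

```text
Traceback (most recent call last):
  File "tip.py", line 5, in rep
    T=plane(c,[tip],zt)[0,:2]-.004*ux;r=lambda p:((p-H)@ux*1e3).round(2),((p-H)@uy*1e3).round(2)
                                                                           ^
NameError: name 'p' is not defined. Did you mean: 'np'?
```

```bash
sed -i 's/;r=lambda.*$//' tip.py
python3 - <<'E'
from tip import *
import pickle
d=pickle.load(open('c8.pkl','rb'));c=d['wrist']
rep(c,d['s']['ee_pos'],(206+199/4,120+197/4),(206+197/4,120+234/4))
P=pts(c,[[255,v] for v in range(181,206,4)]);print(((P[:,:2]-d['s']['ee_pos'][:2])@np.c_[ux,uy]*1e3).round(1),P[:,2].round(3))
hs=cv2.cvtColor(c['frame'],cv2.COLOR_RGB2HSV)
m=cv2.inRange(hs,(0,90,30),(12,255,255));m[:180]=0;m[215:]=0;m[:,:240]=0;m[:,270:]=0;ys,xs=np.nonzero(m);print('band px',xs.min(),xs.max(),xs.mean(),ys.min(),ys.max())
s=d['side'];hs=cv2.cvtColor(s['frame'],cv2.COLOR_RGB2HSV)[150:190,262:280];m=cv2.inRange(hs,(0,70,50),(12,255,255))|cv2.inRange(hs,(170,70,50),(180,255,255));ys,xs=np.nonzero(m);b=(xs.mean()+262,ys.mean()+150);print('side band',b,len(xs))
E
```

```text
hole [ 0.56699162 -0.33387869] tip-hole tool xy mm [-2.04 -0.49] tcp-hole [-0.9   0.19]
[[ 3.5 -0.9]
 [ 3.4 -0.9]
 [ 3.9 -0.9]
 [ 3.2 -0.8]
 [ 3.6 -0.8]
 [ 3.6 -0.8]
 [11.1 -0.8]] [0.135 0.146 0.159 0.167 0.178 0.186 0.216]
band px 250 260 254.7962962962963 198 204
side band (np.float64(270.3333333333333), np.float64(170.5)) 6
```

```bash
python3 -m creep '0.001 0.0005 0 0 255; 0.001 0.0005 0.008 0 255; 0.001 0.0005 0.016 0 255; 0.001 0.0005 0.024 0 255; 0.001 0.0005 0.03 0 255'; python3 -m creep '0 0 0 0 255; 0 0 0 0 255; 0 0 0 0 255'
python3 - <<'E'
from m import *
import pickle
s=manip.read_state();print(s['ee_pos'],s['tool_rot'])
c=cam('wrist');pickle.dump((s,c),open('c9.pkl','wb'))
save(c,'w9.png',6,(206,150,306,240))
P=pts(c,[[255,v] for v in range(185,206,4)]);ux=np.array([-.8385,.545]);uy=np.array([.545,.8385])
print(((P[:,:2]-s['ee_pos'][:2])@np.c_[ux,uy]*1e3).round(1),P[:,2].round(3))
E
```

```text
clock: 13.92
ee_pos: [0.5665, -0.333, 0.2088]
tool_rot: [-180.0, -0.1, 147.0]
contact_force: [-0.7, -0.3, -2.0]
width: 0.0164
clock: 14.17
ee_pos: [0.5669, -0.3334, 0.2105]
tool_rot: [-180.0, 0.0, 146.9]
contact_force: [0.7, -0.7, -1.4]
width: 0.0169
[ 0.56689946 -0.33338537  0.21051139] [-1.79990563e+02  1.64673698e-02  1.46944491e+02]
[[ 3.6 -0.8]
 [ 3.2 -0.8]
 [ 3.6 -0.8]
 [ 3.7 -0.8]
 [ 3.3 -0.8]
 [11.3 -0.7]] [0.116 0.126 0.137 0.147 0.155 0.186]
```

```bash
cat > hole.py <<'E'
from m import *
from scipy.optimize import least_squares
ux=np.array([-.8385,.545]);uy=np.array([.545,.8385]);B=np.c_[ux,uy]
def hole(c,tcp,h0=(.5674,-.3341)):
    vv,uu=np.mgrid[100:230,200:312];uv=np.c_[uu.ravel(),vv.ravel()]
    z=pts(c,uv)[:,2].reshape(vv.shape);q=plane(c,uv,.078)[:,:2].reshape(vv.shape+(2,))
    plate=(abs(z-.0785)<.006);low=z<.0725
    # edge: plate pixels next to a lower (hole) pixel, half-pixel between
    E=[]
    for dv,du in((0,1),(1,0),(0,-1),(-1,0)):
        l2=np.roll(low,(-dv,-du),(0,1));q2=np.roll(q,(-dv,-du),(0,1));m=plate&l2;E.append((q[m]+q2[m])/2)
    e=np.vstack(E);e=e[np.linalg.norm(e-h0,axis=1)<.0155]
    r=least_squares(lambda p:np.linalg.norm(e-p[:2],axis=1)-.011,h0,loss='soft_l1',f_scale=.0007)
    r3=least_squares(lambda p:np.linalg.norm(e-p[:2],axis=1)-p[2],list(h0)+[.011],loss='soft_l1',f_scale=.0007).x
    zr=z;P=pts(c,uv).reshape(vv.shape+(3,));
    t=(P[...,:2]-tcp[:2])@B;rod=(z>.09)&(z<tcp[2]-.032)&(np.abs(t)<.008).all(-1)
    H=r.x[:2];print('hole',H.round(4),'free fit',r3.round(4),len(e),'rms',np.sqrt(np.mean(r.fun**2)).round(5))
    # rod: silhouette middle in y, nearest surface minus radius in x
    R=[];
    for zz in np.arange(.09,tcp[2]-.03,.01):
        k=rod&(abs(z-zz)<.006)
        if k.sum()>5:
            tt=t[k];R.append((zz,tt[:,0].max()-.004,(tt[:,1].max()+tt[:,1].min())/2))
    for a in R: print('z %.3f rod-hole (tool mm) x %.1f y %.1f'%(a[0],*(np.array(a[1:])+(tcp[:2]-H)@B)*1) if 0 else (round(a[0],3),((np.array(a[1:])+(tcp[:2]-H)@B)*1e3).round(1)))
E
python3 - <<'E'
from hole import *
import pickle
d=pickle.load(open('c8.pkl','rb'));hole(d['wrist'],d['s']['ee_pos'])
s,c=pickle.load(open('c9.pkl','rb'));hole(c,s['ee_pos'])
w=pickle.load(open('w4.pkl','rb'));
E
```

```text
hole [ 0.566  -0.3335] free fit [ 0.566  -0.3335  0.0104] 83 rms 0.00073
(np.float64(0.13), array([-2.2, -0.9]))
(np.float64(0.14), array([-2.2, -0.9]))
(np.float64(0.15), array([-2.2, -0.9]))
(np.float64(0.16), array([-2.1, -0.5]))
(np.float64(0.17), array([-2.1, -0.4]))
(np.float64(0.18), array([-2.2, -0.7]))
(np.float64(0.19), array([-1.9, -0.4]))
hole [ 0.5663 -0.3337] free fit [ 0.566  -0.3335  0.0104] 79 rms 0.00066
(np.float64(0.1), array([-0.4, -0.6]))
(np.float64(0.11), array([-0.4, -0.7]))
(np.float64(0.12), array([-0.3, -0.6]))
(np.float64(0.13), array([-0.5, -0.3]))
(np.float64(0.14), array([-0.4, -0.2]))
(np.float64(0.15), array([-0.4, -0.5]))
(np.float64(0.16), array([-0.5, -0.2]))
```

Rod and hole axes agree within 1 mm, and the rod is upright. Lowering now.

```bash
python3 -m creep '0 0.0004 0.005 0 255; 0 0.0004 0.012 0 255; 0 0.0004 0.019 0 255; 0 0.0004 0.026 0 255; 0 0.0004 0.033 0 255';python3 -m creep '0 0 0.007 0 255; 0 0 0.014 0 255; 0 0 0.021 0 255; 0 0 0.027 0 255; 0 0 0.032 0 255';python3 -m creep '0 0 0.003 0 255; 0 0 0.006 0 255; 0 0 0.0075 0 255; 0 0 0.0075 0 255; 0 0 0.0075 0 255'; python3 -m creep '0 0 0 0 255; 0 0 0 0 255; 0 0 0 0 255; 0 0 0 0 255; 0 0 0 0 255'
python3 - <<'E'
from hole import *
import pickle
s=manip.read_state();print(s['ee_pos'],s['tool_rot'],s['contact_force'],s['joint_velocities'].round(2))
d={n:cam(n) for n in('wrist','side')};c=d['wrist'];pickle.dump((s,d),open('c10.pkl','wb'))
hole(c,s['ee_pos'])
hs=cv2.cvtColor(c['frame'],cv2.COLOR_RGB2HSV);m=cv2.inRange(hs,(0,80,25),(12,255,255))|cv2.inRange(hs,(170,80,25),(180,255,255));m[:150]=0;m[230:]=0;m[:,:235]=0;m[:,280:]=0
ys,xs=np.nonzero(m);print('band',len(ys),ys.min() if len(ys) else 0,ys.max() if len(ys) else 0, xs.mean())
P=pts(c,[[255,v] for v in range(180,208,2)]);print(np.c_[range(180,208,2),P[:,2].round(4)].tolist())
E
```

```text
clock: 14.63
ee_pos: [0.5669, -0.3328, 0.1763]
tool_rot: [-180.0, -0.0, 147.0]
contact_force: [0.6, 0.1, -1.6]
width: 0.0164
clock: 15.05
ee_pos: [0.567, -0.3329, 0.1445]
tool_rot: [-180.0, -0.0, 147.0]
contact_force: [0.0, -0.2, -0.6]
width: 0.0165
clock: 15.47
ee_pos: [0.5671, -0.333, 0.138]
tool_rot: [-180.0, 0.0, 147.0]
contact_force: [-0.0, -0.6, -0.3]
width: 0.0166
clock: 15.88
ee_pos: [0.5671, -0.3329, 0.1379]
tool_rot: [-180.0, 0.0, 147.0]
contact_force: [-0.2, 0.3, -1.2]
width: 0.0167
[ 0.56710825 -0.33287724  0.13791096] [-1.79998538e+02  1.04913652e-02  1.46954168e+02] [-0.22336406  0.26640993 -1.17890714] [-0.06  0.04 -0.05  0.03  0.01 -0.01 -0.05]
hole [ 0.5673 -0.3343] free fit [ 0.5665 -0.3337  0.0102] 105 rms 0.00304
band 70 197 204 254.8
[[180.0, 0.0801], [182.0, 0.0808], [184.0, 0.0793], [186.0, 0.0792], [188.0, 0.0788], [190.0, 0.0574], [192.0, 0.0619], [194.0, 0.0664], [196.0, 0.0721], [198.0, 0.0767], [200.0, 0.0812], [202.0, 0.0853], [204.0, 0.0886], [206.0, 0.1131]]
```

Run:
```python
from hole import *
import pickle
s,d=pickle.load(open('c10.pkl','rb'));c=d['wrist'];t=s['ee_pos'][:2]
f=lambda uv,z:((plane(c,[uv],z)[0,:2]-t)@B*1e3).round(1)
print('hole near edge @.078 (expect +11)',f((255,188.5),.078),f((255,189.5),.078))
print('rod front @.078 (expect +4)',f((255,198.7),.078))
uv=[[u,v] for v in(186,190,194,197,199) for u in range(236,276)]
Z=pts(c,uv)[:,2].reshape(5,-1);print((Z*1e3).round(0).astype(int).tolist())
hs=cv2.cvtColor(c['frame'],cv2.COLOR_RGB2HSV)
for v in (191,195,199):print(v,hs[v,236:276,2].tolist())
for u in range(240,273,4):print(u,f((u,194),.078),f((u,199),.078))
```

```text
hole near edge @.078 (expect +11) [10.7 -0.8] [10.  -0.8]
rod front @.078 (expect +4) [ 3.6 -0.8]
[[81, 79, 78, 79, 79, 80, 81, 81, 80, 79, 80, 80, 79, 79, 79, 79, 80, 80, 80, 79, 80, 79, 79, 80, 79, 79, 78, 78, 80, 79, 79, 80, 80, 80, 79, 79, 79, 78, 79, 80], [80, 79, 79, 80, 80, 80, 79, 80, 79, 79, 79, 79, 11, 10, 48, 53, 55, 271, 58, 57, 58, 56, 55, 51, 8, 10, 79, 79, 81, 79, 80, 80, 80, 79, 79, 80, 79, 79, 79, 79], [80, 80, 80, 81, 79, 79, 79, 10, 9, 9, 10, 9, 10, 10, 61, 64, 65, 67, 68, 66, 66, 65, 65, 63, 58, 8, 10, 10, 10, 10, 9, 78, 78, 79, 79, 80, 79, 80, 79, 80], [79, 79, 79, 79, 77, 9, 10, 8, 9, 9, 10, 10, 9, 8, 68, 71, 72, 75, 75, 73, 73, 73, 73, 71, 66, 10, 9, 9, 9, 9, 10, 9, 9, 80, 81, 79, 79, 79, 79, 80], [80, 79, 79, 80, 9, 11, 10, 9, 9, 11, 9, 10, 9, 9, 73, 77, 77, 78, 79, 78, 78, 77, 77, 75, 72, 9, 9, 9, 10, 9, 9, 11, 10, 10, 80, 79, 79, 79, 79, 80]]
191 [98, 98, 99, 98, 98, 98, 98, 97, 93, 87, 81, 82, 78, 77, 64, 59, 58, 61, 60, 61, 60, 62, 60, 61, 72, 79, 81, 84, 88, 93, 96, 98, 99, 99, 98, 99, 97, 98, 99, 99]
195 [101, 98, 99, 97, 92, 85, 82, 80, 79, 79, 79, 81, 80, 78, 61, 59, 59, 59, 60, 61, 61, 61, 59, 60, 68, 78, 80, 80, 79, 78, 80, 83, 87, 94, 97, 97, 97, 98, 99, 97]
199 [96, 95, 89, 83, 78, 77, 76, 77, 78, 77, 77, 76, 76, 71, 60, 59, 61, 62, 60, 62, 62, 60, 61, 59, 63, 76, 78, 78, 78, 78, 78, 78, 80, 102, 89, 87, 94, 94, 96, 95]
240 [  6.9 -10.8] [  3.4 -10.8]
244 [ 6.9 -8.1] [ 3.4 -8.2]
248 [ 6.9 -5.4] [ 3.4 -5.5]
252 [ 6.9 -2.8] [ 3.4 -2.8]
256 [ 6.9 -0.1] [ 3.4 -0.1]
260 [6.9 2.6] [3.4 2.6]
264 [6.9 5.3] [3.4 5.3]
268 [6.9 7.9] [3.4 8. ]
272 [ 6.9 10.6] [ 3.4 10.7]
```

The rod is centred: the gaps beside it are 10 px and 9 px, and it is within 1 mm front to back. The band's middle is level with the guide's top face, and there is no contact force. Handing in.

```bash
python3 -c "
from workcell import manip
print(manip.sign_off())"
```

```text
the job is handed in; nothing more can be done
None
```

I handed the job in at about 16 s on the robot's clock. The pot stands in the yellow ring, and the gripper holds the probe still in the guide hole with its band at the guide's top face. `sign_off()` gave no verdict.

- **Pot:** I gripped the larger pot by its sleeve and slid it about 112 mm along the board without lifting it. Once I had let go, its centre measured about 1 mm from the ring's centre. I did not measure it again after the probe went in.
- **Probe:** I lifted it from the rest, carried it over and lowered it straight down. The last check put the rod within about 1 mm of the hole's axis, with gaps of 10 and 9 px on either side. It was upright when checked just above the hole. The band's middle was at about 78 to 79 mm, against the guide's face at 78 mm. The wrist force was about 1 N, close to its noise, and the arm was still.
- **Other things:** I touched nothing else, but I did not measure the loose things again at the end.

**Checks that failed or disagreed:**
- Heights for the sleeve and the probe top found across two views were off by several mm or more, up to 57 mm with the top camera and 21 mm with the side camera. I used the depth readings there, and they agreed with the text.
- The last automatic circle fit of the hole was poor (3 mm rms), so I checked the centring from the hole and rod edges instead.
- The viewer refused my last picture because its limit was reached, so the final alignment was checked by numbers only.

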